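# File the middle parts box in the rack and close up the stack

### The job

Three equal lidded small-parts boxes are stacked on the counter. Lift the top box off and set it down on the counter, take out the middle box and stand it on end in the empty middle bay of the steel rack, between the two boxes already standing there, then put the top box back on the bottom one so that the corner lugs engage and it sits flat. Leave the bottom box where it is, set the boxes down gently rather than dropping them, and do not disturb the boxes in the rack or the other things on the counter.

Things in the scene. Friction and masses are not known exactly. Their poses are not given: they have to be found in the camera images.
- box_top: Top one of three equal closed small-parts boxes (grey body, clear lid window in a black frame), 130 mm long (its x axis), 60 mm wide (y), 40 mm high (z), about 0.25 kg, not counting the lid's corner lugs. Solid, flat sides and ends. Origin: centre of its underside; z up through the lid. Boxes stack every 40 mm and part by a straight lift. They are told apart by their place in the stack.
- box_top_center (a point): Centre of the top box, 20 mm above its underside. Under each box, at the four corners, are notches 6 mm deep for the lugs of the lid below: 2 mm play each way, and it fits also when turned half round.
- box_middle: Middle box, the one to be filed: same as box_top, origin at the centre of its underside. On end it is 130 mm tall, 60 wide and 40 thick (45.5 over the lugs). The lugs are only at the corners, so near the ends the middle 36 mm of the width are flat on lid and underside and can be pinched across the 40 mm. It rests steadily on either end, and settles upright from a lean of 10 degrees.
- box_middle_center (a point): Centre of the middle box, 20 mm above its underside. In the rack either end may be down and the lid may face either way.
- box_bottom: Bottom box, on the counter: same as box_top, origin at the centre of its underside; at the start its length (x axis) lies within about 20 degrees of the world y direction. The other two start right above it. All have the same 60 mm width: keep the fingertips off the box below when gripping one across its width.
- box_bottom_lug (a point): Top of one corner lug of the bottom box. Each lid has four such lugs at its corners, 18 mm along the box, 10 mm across, 5.5 mm above the 40 mm top, tapered.
- rack: Low fixed steel rack, three bays in a row along its y axis (within 12 degrees of world y), 216 long, 66 deep; origin under its centre, z up. Dividers 61 mm tall at y = -105, -35, 35, 105 mm with 6 mm bars on top leave 64 mm between them; front and back rails (5 mm bar, at x = +-29.5 mm, upper one 46 mm high) leave 54 mm. Only the middle bay is empty.
- rack_bay (a point): Centre of the floor of the empty middle bay, 7 mm above the counter. A box on end goes in with its width along the rack's y, its thickness along x. The neighbours leave only 10 mm on both sides, all the way up: no room for fingers beside the 60 mm width, so the box must be held across its thickness near its upper end.
- rack_box_left: Box already standing on end in the +y bay of the rack, 60 (y) x 45.5 (x) x 130 mm tall; origin at the centre of its lower end, 7 mm above the counter. Leave it standing there.
- rack_box_right: Box already standing on end in the -y bay of the rack, like rack_box_left. Leave it.
- flux_tin: Round tin, 62 mm across, 34 mm tall, left of the rack; bystander. Origin under its centre.
- tape_measure: Tape measure standing on the counter, 38 x 90 x 65 mm; bystander. Origin under its middle. A marker pen and a closed parts case lie near it.
- work_valve: Ball valve on the counter, 44 x 133 x 70 mm; bystander. Origin under its middle. Between it and the stack the counter is free for setting things down: x 0.40 to 0.56, from y = -0.24 to within 0.11 m of the stack's centre. Pliers, a screwdriver and a tape spool lie nearer to the robot than x = 0.39.

How it is judged:
By the outcome, as a careful person would: the job done as asked, in the order asked, and still so for the second after the job is handed in, with the robot touching nothing.
It also fails if it takes over 72 s, if anything falls off the work surface, if the arm or the gripper's body presses on something with over 40 N, if the wrist force passes 120 N, or if a joint passes its speed limit or range.

### The arm

A 6-joint arm with a two-finger parallel gripper is mounted at the origin on the work surface; the furniture and walls round the work are solid. World frame = base frame: x ahead of the robot, y to its left, z up, the work surface at z = 0. Lengths are in mm, angles in degrees, forces in N, time in s.
With the tool pointing down it reaches from about 325 to 1000 mm from the base axis. Payload 5.1 kg.
Tool frame: the origin (TCP) lies on the centre line of the jaws, within the pads' length; the fingertips stand 8 mm ahead of it and the grasp point (between the pads) lies 11 mm behind it; z points along the fingers, y is the line along which they close (so a half turn about z gives the same grasp; the last joint's range is limited). The gripper opens to 85 mm and grips with 20 to 120 N. Pads are 22 mm wide; open, the fingers measure 114 mm over their backs; the gripper's body (76 mm by 85 mm) begins 54 mm behind the grasp point. The pads swing forward as they close: fully open they stand 13 mm farther back than shut.
Start: joints at [70.554, 7.093, 94.555, -0, 78.352, -4.733], TCP at [165.113, 628.667, 214.322] pointing down, gripper open.
Joint ranges: [-149.61, 149.61], [-58.7, 133.49], [1.44, 155.28], [-77.14, 257.14], [18.33, 153.61], [-166.67, 166.67]. Speed limits (degrees/s): [147.25, 147.25, 180, 180, 180, 180].

### API

Orientations are given as [roll, pitch, yaw] about the fixed x, y, z axes, in that order (R = Rz(yaw) Ry(pitch) Rx(roll)).
In Python, from station import read_state, optics, job, look_for, cut_out gives the robot as it stands. The module is installed in compiled form; this text tells all that it offers.
- The arm moves only by the tool move_arm, never from a script. Its argument "rows" is one flat list of numbers, 7 for each row, row after row: the gripper's target within -1 to 1 (shut at 1, half-way at 0, fully open at -1), then the shift along the world's x, y, z in m, then the turn, a rotation vector about the world's x, y, z in rad. In form: [claw, tx, ty, tz, wx, wy, wz, claw, tx, ty, tz, wx, wy, wz, ...]. A call has exactly 8 rows; each row is the pose to reach, as a shift and turn from the pose commanded when the call began; what a row does not reach only later rows make up. A row lasts 1/12 s, in which the tool goes at most 41.7 mm and 7.16 degrees, less where a joint would pass 70% of its speed; a pose out of reach is approached as far as the arm can. A call with a gripper value outside its range is refused whole. The fingers move at their own pace and stop on an object; the grip force is fixed at half the most. Time passes only in rows, so rows that repeat a pose let the fingers close, or fill a call up. It gives the time, the measured TCP pose, the force, the opening and the grip force at its end, in the units of the state.
- read_state(): the state, without advancing time (a new reading comes with each control period).
- optics.camera(name): name is "scene" or "top" or "wrist"; returns the picture (400x640x3 uint8, red, green, blue); there is no depth.
- optics.calibration(name): a dict with "fx", "fy", "cx", "cy" (pixels), "R" (3x3) and "t" (3): a world point X has camera coordinates R X + t. Camera axes: x right, y down, z forward; pixel columns grow to the right and rows downward; lengths in mm; the calibration is good to about 2 mm. The wrist camera is an equidistant fisheye: a pixel r from the principal point sees the ray r / f radians off the axis. A picture is of the moment at which its call begins: read the wrist's pose just before it. calibration takes no time and is no camera call; for the wrist camera it gives the pose at the moment of the call.
- job.job_done(): hands the job in; it is judged then, once.
Trained networks look in the newest picture that a camera, given by its name, has taken for a name from the list of things; names that differ only in an ending like _2 or _b are one class to them, and where a whole thing is asked for, a point or a joint stands for the part that bears it (a point fixed in the world has none). Each returns a list of dicts, best first, with "confidence" (0 to 1); they miss things now and then, are a little off and sometimes report something else, mostly with a low value. They report only what shows in the picture. A call takes as long as a camera call.
- look_for(query, camera): "position" ([x, y, z] in mm, in world coordinates, good to about 4 mm: the middle of the surface that is visible of it).
- cut_out(query, camera): "region" (400x640 bool, what is visible of it).
The state is a dict: "clock": time; "qpos": joint angles; "joint_velocities": joint speeds; "joint_torque": joint torques, N m; "position": TCP position; "ee_rot": TCP orientation; "wrist_force": force on the tool from outside, world axes, zero at the start; "wrist_torque": the same for the moment, N m; "grip_width": finger opening in mm; "gripper_force": force on a finger pad.
Only numpy, scipy, OpenCV 4.12 (cv2) and the standard library are available. Lean on these libraries where they do the work, as an engineer would, in place of code of your own. Each camera call takes 0.05 s, during which the arm holds its last target. There are 200 camera calls.

## Working session

There is one attempt and no reset: what is moved stays moved. The work goes in short steps, Python scripts to look and compute and a tool call to move; the robot and the scene stay as the last step left them, time stands still between calls to the robot, and variables do not carry over. Pictures are saved under pics/ and viewed, at most 10 in all, crops included, and the job is handed in when it is done.

Besides the shell and the picture viewer there is one more tool, called after "Call:" in YAML: its name, and indented under it one key for each argument. move_arm: Moves the arm, as the interface text tells. Its arguments: {"type":"object","properties":{"rows":{"type":"array"}},"required":["rows"]}

```bash
mkdir -p pics
cat > h.py <<'E'
import numpy as np, cv2
from station import read_state, optics, job, look_for, cut_out
def save(n,fn,img=None):
    if img is None: img=optics.camera(n)
    cv2.imwrite('pics/'+fn,cv2.cvtColor(img,cv2.COLOR_RGB2BGR)); return img
def onplane(n,uv,z):
    c=optics.calibration(n);R=np.array(c['R']);t=np.array(c['t'])
    uv=np.atleast_2d(np.array(uv,float));d=np.c_[(uv[:,0]-c['cx'])/c['fx'],(uv[:,1]-c['cy'])/c['fy'],np.ones(len(uv))]
    o=-R.T@t;D=d@R
    return o+D*((z-o[2])/D[:,2])[:,None]
def proj(n,X):
    c=optics.calibration(n);p=np.atleast_2d(X)@np.array(c['R']).T+np.array(c['t'])
    return np.c_[c['fx']*p[:,0]/p[:,2]+c['cx'],c['fy']*p[:,1]/p[:,2]+c['cy']]
E
python3 - <<'E'
from h import *
a=save('scene','s1.png');b=save('top','t1.png')
for n in ('top','scene'):
    c=optics.calibration(n);print(n,c['fx'],(-np.array(c['R']).T@np.array(c['t'])).round())
    for q in ('box_top','box_bottom','rack','rack_box_left','rack_box_right','rack_bay','box_bottom_lug'):
        print(q,[(np.round(d['position'],1).tolist(),round(d['confidence'],2)) for d in look_for(q,n)][:4])
s=read_state();print(s['clock'],s['grip_width'],s['ee_rot'],s['position'])
E
```

```text
top 490.8747817016604 [ 387.  -75. 1381.]
box_top [([503.2, 133.9, 118.5], 0.62)]
box_bottom []
rack [([667.0, -83.0, 8.9], 0.84)]
rack_box_left [([683.0, -15.6, 133.3], 0.7)]
rack_box_right [([654.2, -149.2, 133.3], 0.8)]
rack_bay [([669.7, -85.6, 4.8], 0.56), ([438.2, -336.1, 46.6], 0.51)]
box_bottom_lug []
scene 379.9229123134016 [  90. -511.  706.]
box_top [([492.5, 122.2, 117.9], 0.89)]
box_bottom [([624.5, 217.8, 30.2], 0.72), ([477.1, 96.7, 23.7], 0.55)]
rack [([663.4, -57.7, 27.9], 0.7)]
rack_box_left [([681.9, -22.4, 101.1], 0.79)]
rack_box_right [([650.6, -158.3, 102.0], 0.73)]
rack_bay [([658.9, -58.3, 25.1], 0.83)]
box_bottom_lug [([480.8, 100.3, 21.5], 0.64)]
0.8 85.60930090072475 [1.79998589e+02 2.07972935e-03 1.65288464e+02] [165.11901567 628.67449496 214.33976656]
```

View pics/s1.png

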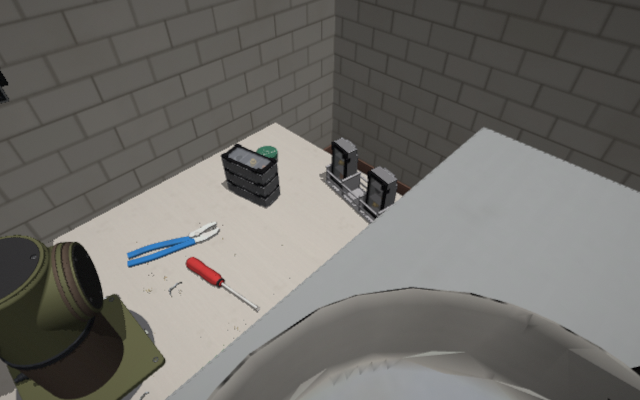

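View pics/t1.png

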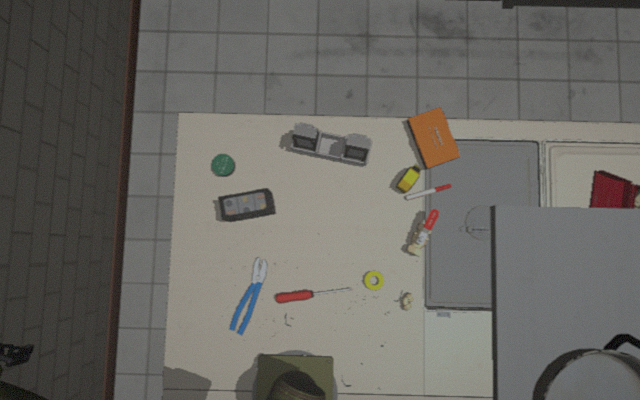

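Run:
```python
from h import *
b=optics.camera('top')
for q,z in (('box_top',120),('rack_box_left',137),('rack_box_right',137)):
    for d in cut_out(q,'top')[:1]:
        m=d['region'].astype(np.uint8);c=max(cv2.findContours(m,0,1)[0],key=cv2.contourArea)
        P=onplane('top',c.reshape(-1,2),z)[:,:2].astype(np.float32)
        r=cv2.minAreaRect(P);print(q,d['confidence'],m.sum(),np.round(r[0],1),np.round(r[1],1),round(r[2],1),np.round(cv2.minAreaRect(c)[0]))
```

```text
box_top 0.72 1268 [502.5 134.2] [ 64.6 133.9] 10.9 [246. 204.]
rack_box_left 0.69 604 [679.9 -16. ] [67.9 67. ] 78.6 [305. 136.]
```

The scene picture shows the stack at about (250,175) and the rack at about (365,185), with its middle bay empty. In the top picture the stack is at (246,204), with its -y end slightly farther from the robot (about 10°). The rack is at (331,143) and yawed about -12°, and the valve, tape measure and pliers are well clear. I'll move above the stack now.

Call:
move_arm:
  rows: [-1,0.17,-0.248,0.015,0,0,-0.57,-1,0.17,-0.248,0.015,0,0,-0.57,-1,0.17,-0.248,0.015,0,0,-0.57,-1,0.17,-0.248,0.015,0,0,-0.57,-1,0.17,-0.248,0.015,0,0,-0.57,-1,0.17,-0.248,0.015,0,0,-0.57,-1,0.17,-0.248,0.015,0,0,-0.57,-1,0.17,-0.248,0.015,0,0,-0.57]

```text
clock: 1.67
position: [337.7, 377.0, 230.0]
ee_rot: [179.9, 0.1, 132.4]
wrist_force: [0.5, 0.4, -0.6]
grip_width: 85.6
gripper_force: 0.0
```

Call:
move_arm:
  rows: [-1,0.167,-0.247,0.015,0,0,-0.57,-1,0.167,-0.247,0.015,0,0,-0.57,-1,0.167,-0.247,0.015,0,0,-0.57,-1,0.167,-0.247,0.015,0,0,-0.57,-1,0.167,-0.247,0.015,0,0,-0.57,-1,0.167,-0.247,0.015,0,0,-0.57,-1,0.167,-0.247,0.015,0,0,-0.57,-1,0.167,-0.247,0.015,0,0,-0.57]

```text
clock: 2.33
position: [504.8, 129.3, 244.9]
ee_rot: [179.9, 0.1, 99.7]
wrist_force: [-0.1, -0.2, -0.3]
grip_width: 85.4
gripper_force: 0.0
```

Run:
```python
from h import *
s=read_state();c=optics.calibration('wrist');a=save('wrist','w1.png')
R=np.array(c['R']);print(s['clock'],s['qpos'].round(1) if hasattr(s['qpos'],'round') else s['qpos'],c['fx'],c['cx'],c['cy'],(-R.T@np.array(c['t'])).round(1),R.round(2).tolist(),s['position'],s['ee_rot'])
for q in ('box_top',):
    for d in cut_out(q,'wrist')[:1]+[]:
        m=d['region'].astype(np.uint8);cc=max(cv2.findContours(m,0,1)[0],key=cv2.contourArea).reshape(-1,2).astype(float)
        u=(cc-[c['cx'],c['cy']]);r=np.linalg.norm(u,axis=1);th=r/c['fx'];D=np.c_[u*(np.sin(th)/r)[:,None],np.cos(th)]@R
        o=-R.T@np.array(c['t']);P=o+D*((120-o[2])/D[:,2])[:,None]
        print(d['confidence'],m.sum(),cv2.minAreaRect(P[:,:2].astype(np.float32)))
    print(look_for(q,'wrist')[:2])
```

```text
2.3333 [ 8.500e+00 -1.050e+01  1.088e+02 -1.000e-01  8.160e+01 -1.100e+00] 309.70691628693146 322.6300012700762 195.70240004591548 [493.1 198.8 403.9] [[0.99, 0.17, 0.0], [0.16, -0.95, 0.28], [0.05, -0.28, -0.96]] [504.78181624 129.33710293 244.88939612] [1.79907644e+02 1.11930751e-01 9.96591575e+01]
0.87 8515 ((504.3243408203125, 136.228515625), (61.19646453857422, 131.38638305664062), 11.536503791809082)
[{'position': [502.4, 143.6, 116.4], 'confidence': 0.58}]
```

View pics/w1.png

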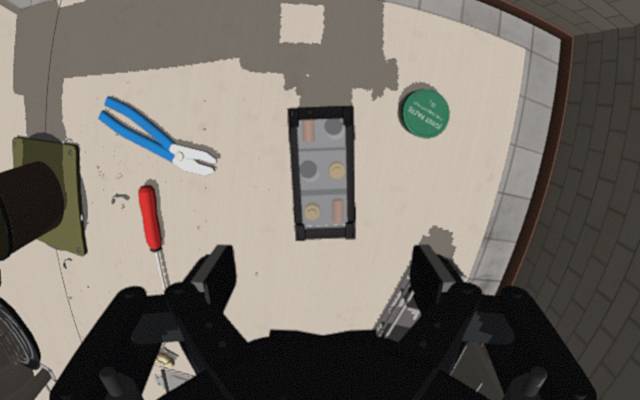

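The wrist picture shows the top box centred at (322,172) between the fingers, with its long axis nearly vertical in the picture. The pose is about (504, 136) at 11.4°. Descend and grip it.

Call:
move_arm:
  rows: [-1,-0.001,0.007,-0.03,0,0,0.028,-1,-0.001,0.007,-0.06,0,0,0.028,-1,-0.001,0.007,-0.09,0,0,0.028,-1,-0.001,0.007,-0.12,0,0,0.028,-1,-0.001,0.007,-0.14,0,0,0.028,-1,-0.001,0.007,-0.151,0,0,0.028,1,-0.001,0.007,-0.151,0,0,0.028,1,-0.001,0.007,-0.151,0,0,0.028]

```text
clock: 3.15
position: [500.8, 141.8, 93.6]
ee_rot: [-180.0, -0.0, 101.7]
wrist_force: [-0.4, 0.6, 1.2]
grip_width: 63.9
gripper_force: 0.0
```

Call:
move_arm:
  rows: [1,0,0,0,0,0,0,1,0,0,0,0,0,0,1,0,0,0,0,0,0,1,0,0,0,0,0,0,1,0,0,0,0,0,0,1,0,0,0,0,0,0,1,0,0,0,0,0,0,1,0,0,0,0,0,0]

```text
clock: 3.82
position: [502.4, 141.3, 95.3]
ee_rot: [179.8, -0.1, 101.6]
wrist_force: [0.8, 3.2, 6.1]
grip_width: 57.4
gripper_force: 65.6
```

Call:
move_arm:
  rows: [1,0,0,0.015,0,0,0,1,0,0,0.045,0,0,0,1,0,0,0.07,0,0,0,1,-0.002,-0.03,0.07,0,0,0,1,-0.004,-0.065,0.07,0,0,0,1,-0.007,-0.1,0.07,0,0,0,1,-0.01,-0.14,0.07,0,0,0,1,-0.013,-0.18,0.07,0,0,0]

```text
clock: 4.48
position: [486.5, -40.9, 162.1]
ee_rot: [-179.9, -0.0, 101.6]
wrist_force: [0.4, 0.6, -4.2]
grip_width: 57.3
gripper_force: 65.3
```

Call:
move_arm:
  rows: [1,-0.003,-0.04,0,0,0,0,1,-0.006,-0.08,0,0,0,0,1,-0.007,-0.105,0,0,0,0,1,-0.007,-0.12,0,0,0,0,1,-0.007,-0.12,-0.025,0,0,0,1,-0.007,-0.12,-0.055,0,0,0,1,-0.007,-0.12,-0.085,0,0,0,1,-0.007,-0.12,-0.11,0,0,0]

```text
clock: 5.15
position: [478.9, -159.1, 50.2]
ee_rot: [-179.8, -0.1, 101.5]
wrist_force: [-0.3, 0.9, -4.4]
grip_width: 57.3
gripper_force: 65.3
```

Call:
move_arm:
  rows: [1,0,0,-0.01,0,0,0,1,0,0,-0.018,0,0,0,1,0,0,-0.025,0,0,0,1,0,0,-0.03,0,0,0,1,0,0,-0.033,0,0,0,1,0,0,-0.036,0,0,0,1,0,0,-0.038,0,0,0,1,0,0,-0.038,0,0,0]

```text
clock: 5.82
position: [481.4, -159.4, 15.6]
ee_rot: [180.0, 0.0, 101.6]
wrist_force: [-0.1, 0.6, -3.9]
grip_width: 57.5
gripper_force: 65.4
```

Call:
move_arm:
  rows: [1,0,0,-0.001,0,0,0,1,0,0,-0.002,0,0,0,1,0,0,-0.002,0,0,0,1,0,0,-0.003,0,0,0,1,0,0,-0.003,0,0,0,1,0,0,-0.003,0,0,0,1,0,0,-0.003,0,0,0,1,0,0,-0.003,0,0,0]

```text
clock: 6.48
position: [481.8, -159.5, 15.1]
ee_rot: [-180.0, -0.0, 101.6]
wrist_force: [-6.4, 3.3, 11.6]
grip_width: 57.0
gripper_force: 67.7
```

Call:
move_arm:
  rows: [-1,0,0,0,0,0,0,-1,0,0,0,0,0,0,-1,0,0,0,0,0,0,-1,0,0,0.02,0,0,0,-1,0,0,0.055,0,0,0,-1,0,0,0.09,0,0,0,-1,0,0,0.125,0,0,0,-1,0,0.03,0.125,0,0,0]

```text
clock: 7.15
position: [486.4, -133.9, 146.5]
ee_rot: [179.3, 0.6, 101.3]
wrist_force: [1.2, 0.7, 1.5]
grip_width: 85.2
gripper_force: 0.0
```

Call:
move_arm:
  rows: [-1,0.002,0.036,0,-0.064,-0.013,0,-1,0.005,0.072,0,-0.128,-0.026,0,-1,0.008,0.108,0,-0.192,-0.039,0,-1,0.01,0.144,0,-0.256,-0.052,0,-1,0.013,0.18,0,-0.32,-0.065,0,-1,0.015,0.216,0,-0.385,-0.078,0,-1,0.017,0.252,0,-0.45,-0.091,0,-1,0.019,0.285,0,-0.513,-0.104,0]

```text
clock: 7.82
position: [500.2, 158.3, 138.0]
ee_rot: [179.9, 30.1, 101.6]
wrist_force: [1.0, -0.5, -0.1]
grip_width: 85.5
gripper_force: 0.0
```

Call:
move_arm:
  rows: [-1,0,0,-0.005,0,0,0,-1,0,0,-0.02,0,0,0,-1,0,0,-0.04,0,0,0,-1,0,0,-0.057,0,0,0,-1,0,0,-0.07,0,0,0,-1,0,0,-0.078,0,0,0,-1,0,0,-0.081,0,0,0,-1,0,0,-0.081,0,0,0]

```text
clock: 8.48
position: [499.9, 154.6, 55.6]
ee_rot: [-179.9, 30.0, 101.6]
wrist_force: [-0.0, -0.6, -0.3]
grip_width: 85.4
gripper_force: 0.0
```

Run:
```python
from h import *
s=read_state();print(np.round(s['qpos'],1),s['position'],s['ee_rot'])
a=optics.camera('wrist');b=optics.camera('scene')[110:250,180:440]
b=cv2.resize(b,(640,345),interpolation=cv2.INTER_CUBIC)
save('','m1.png',np.vstack([cv2.resize(a,(400,250)),np.zeros((5,400,3),np.uint8),cv2.resize(b,(400,216))]))
```

```text
[ 26.8   7.5 114.7 -30.9  69.6  29.3] [499.85310581 154.61868311  55.62567725] [-179.85199642   30.00559878  101.55463378]
```

View pics/m1.png

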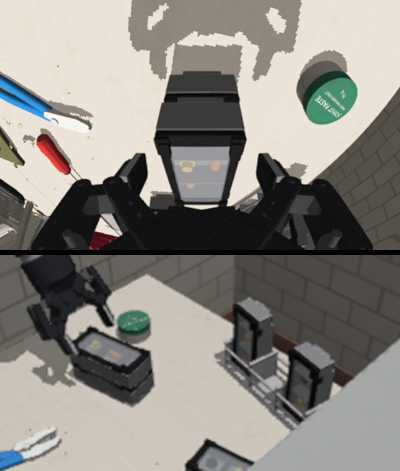

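The pictures show the open fingers straddling the middle box near its +y end, with clearance on both sides. The top box sits on the counter. Close and lift.

Call:
move_arm:
  rows: [1,0,0,0,0,0,0,1,0,0,0,0,0,0,1,0,0,0,0,0,0,1,0,0,0,0,0,0,1,0,0,0,0,0,0,1,0,0,0,0,0,0,1,0,0,0,0,0,0,1,0,0,0,0,0,0]

```text
clock: 9.25
position: [501.0, 156.3, 57.9]
ee_rot: [179.9, 30.0, 101.5]
wrist_force: [-1.1, 1.9, 6.4]
grip_width: 57.4
gripper_force: 63.8
```

Call:
move_arm:
  rows: [1,0,0,0.003,0,0,0,1,0,0,0.008,0,0,0,1,0,0,0.015,0,0,0,1,0,0,0.03,0,0,0,1,0,0,0.05,0,0,0,1,0,0,0.07,0,0,0,1,0,0,0.09,0,0,0,1,0,0,0.11,0,0,0]

```text
clock: 9.92
position: [499.9, 155.6, 168.2]
ee_rot: [-179.9, 30.0, 101.6]
wrist_force: [-0.3, 0.2, -2.7]
grip_width: 57.6
gripper_force: 64.8
```

Run:
```python
from h import *
s=read_state();print(s['position'],s['ee_rot'])
b=optics.camera('scene')[90:250,180:440]
save('','m2.png',cv2.resize(b,(520,320),interpolation=cv2.INTER_CUBIC))
```

```text
[499.89812823 155.62419103 168.19617243] [-179.94985338   29.96727112  101.57854997]
```

View pics/m2.png

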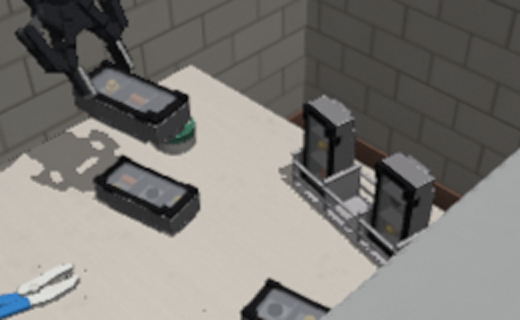

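Call:
move_arm:
  rows: [1,-0.001,-0.015,0,0.096,0.02,0,1,-0.003,-0.03,0,0.192,0.039,0,1,-0.004,-0.045,0,0.289,0.059,0,1,-0.005,-0.06,0,0.385,0.078,0,1,-0.006,-0.075,0,0.481,0.098,0,1,-0.008,-0.09,0,0.577,0.118,0,1,-0.009,-0.105,0,0.674,0.137,0,1,-0.01,-0.12,0,0.77,0.157,0]

```text
clock: 10.63
position: [489.9, 34.6, 167.5]
ee_rot: [179.9, -15.2, 101.7]
wrist_force: [0.4, 0.0, -3.6]
grip_width: 57.5
gripper_force: 65.0
```

Call:
move_arm:
  rows: [1,-0.001,-0.01,0,0.096,0.02,0,1,-0.003,-0.02,0,0.192,0.039,0,1,-0.004,-0.03,-0.01,0.289,0.059,0,1,-0.005,-0.04,-0.02,0.385,0.078,0,1,-0.007,-0.05,-0.03,0.481,0.098,0,1,-0.009,-0.06,-0.04,0.577,0.118,0,1,-0.011,-0.066,-0.047,0.674,0.137,0,1,-0.011,-0.066,-0.05,0.77,0.157,0]

```text
clock: 11.3
position: [478.8, -32.3, 115.4]
ee_rot: [180.0, -60.2, 101.5]
wrist_force: [0.6, 0.6, -3.9]
grip_width: 57.4
gripper_force: 65.2
```

Run:
```python
from h import *
s=read_state();print(np.round(s['qpos'],1),s['position'],s['ee_rot'],s['wrist_force'])
b=optics.camera('scene')[90:250,180:440]
save('','m3.png',cv2.resize(b,(520,320),interpolation=cv2.INTER_CUBIC))
```

```text
[-33.1  16.3 109.9  39.1 101.4 -54.1] [478.77212262 -32.25775752 115.3958461 ] [179.99738734 -60.17710755 101.49977438] [ 0.58609371  0.61903446 -3.9100927 ]
```

View pics/m3.png

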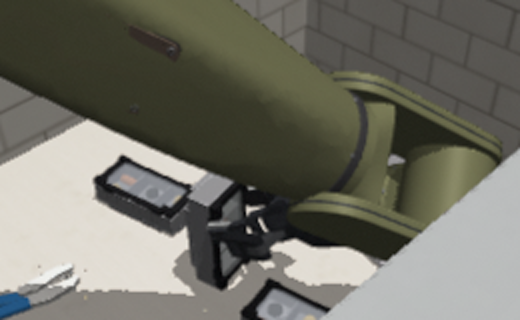

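The box hangs upright at (220,225) in the crop, above the counter between the bottom box and the top box. Lower it.

Call:
move_arm:
  rows: [1,0,0,-0.008,0,0,0,1,0,0,-0.015,0,0,0,1,0,0,-0.021,0,0,0,1,0,0,-0.025,0,0,0,1,0,0,-0.027,0,0,0,1,0,0,-0.029,0,0,0,1,0,0,-0.03,0,0,0,1,0,0,-0.03,0,0,0]

```text
clock: 12.02
position: [479.2, -30.2, 86.5]
ee_rot: [179.9, -60.0, 101.7]
wrist_force: [0.1, 0.1, -2.6]
grip_width: 57.4
gripper_force: 65.4
```

Call:
move_arm:
  rows: [1,0,0,-0.001,0,0,0,1,0,0,-0.001,0,0,0,1,0,0,-0.002,0,0,0,1,0,0,-0.002,0,0,0,1,0,0,-0.002,0,0,0,1,0,0,-0.002,0,0,0,1,0,0,-0.002,0,0,0,1,0,0,-0.002,0,0,0]

```text
clock: 12.68
position: [479.5, -30.7, 85.6]
ee_rot: [179.8, -60.1, 101.8]
wrist_force: [-1.4, -2.2, 5.8]
grip_width: 57.5
gripper_force: 65.8
```

Call:
move_arm:
  rows: [-1,0,0,0,0,0,0,-1,0,0,0,0,0,0,-1,0,0,0,0,0,0,-1,0.002,-0.01,0.006,0,0,0,-1,0.006,-0.027,0.016,0,0,0,-1,0.01,-0.047,0.028,0,0,0,-1,0.014,-0.066,0.039,0,0,0,-1,0.018,-0.085,0.05,0,0,0]

```text
clock: 13.35
position: [497.4, -116.8, 135.2]
ee_rot: [179.9, -60.0, 101.6]
wrist_force: [1.0, -0.6, -0.2]
grip_width: 85.7
gripper_force: 0.0
```

Call:
move_arm:
  rows: [-1,0,0,0.03,0,0,0,-1,0,0,0.06,-0.06,0.04,-0.088,-1,0,0,0.085,-0.12,0.08,-0.177,-1,0,0.01,0.1,-0.19,0.125,-0.28,-1,0,0.02,0.1,-0.26,0.17,-0.38,-1,0,0.03,0.1,-0.33,0.22,-0.486,-1,0,0.04,0.1,-0.405,0.268,-0.595,-1,0,0.05,0.1,-0.481,0.318,-0.707]

```text
clock: 14.02
position: [497.0, -65.9, 235.1]
ee_rot: [-165.3, -31.2, 51.5]
wrist_force: [0.6, 0.7, 1.3]
grip_width: 85.4
gripper_force: 0.0
```

Call:
move_arm:
  rows: [-1,0,0,0,-0.06,0.04,-0.088,-1,0,0,0,-0.12,0.08,-0.177,-1,0,0.01,0,-0.18,0.119,-0.265,-1,-0.004,0.015,0,-0.24,0.159,-0.353,-1,-0.008,0.02,0,-0.3,0.199,-0.442,-1,-0.012,0.025,0,-0.36,0.239,-0.53,-1,-0.015,0.03,0,-0.42,0.278,-0.62,-1,-0.017,0.0325,0,-0.481,0.318,-0.707]

```text
clock: 14.68
position: [479.8, -32.8, 235.6]
ee_rot: [-178.7, -1.6, 13.8]
wrist_force: [0.1, -0.6, -0.4]
grip_width: 85.3
gripper_force: 0.0
```

```bash
cat >> h.py <<'E'
def wplane(c,uv,z):
    R=np.array(c['R']);u=np.atleast_2d(np.array(uv,float))-[c['cx'],c['cy']];r=np.linalg.norm(u,axis=1)+1e-9;th=r/c['fx']
    D=np.c_[u*(np.sin(th)/r)[:,None],np.cos(th)]@R;o=-R.T@np.array(c['t'])
    return o+D*((z-o[2])/D[:,2])[:,None]
def wproj(c,X):
    p=np.atleast_2d(X)@np.array(c['R']).T+np.array(c['t']);h=np.linalg.norm(p[:,:2],axis=1);th=np.arctan2(h,p[:,2])
    return p[:,:2]*(c['fx']*th/h)[:,None]+[c['cx'],c['cy']]
def rectify(n,z,x0,x1,y0,y1,s=2,img=None):
    # orthophoto of plane z: rows go down in x, columns right = -y ; s px per mm
    c=optics.calibration(n); img=optics.camera(n) if img is None else img
    xs=np.arange(x1,x0,-1/s);ys=np.arange(y1,y0,-1/s);X,Y=np.meshgrid(xs,ys,indexing='ij')
    P=np.c_[X.ravel(),Y.ravel(),np.full(X.size,z)]
    uv=(wproj(c,P) if n=='wrist' else proj(n,P)).reshape(*X.shape,2).astype(np.float32)
    return cv2.remap(img,uv[...,0],uv[...,1],cv2.INTER_CUBIC)
E
python3 - <<'E'
from h import *
s=read_state();print(s['clock'],np.round(s['qpos'],1),s['position'],s['ee_rot'])
c=optics.calibration('wrist');a=optics.camera('wrist');np.savez('w2.npz',img=a,**c)
for q in ('box_middle','rack_box_left','rack_box_right','rack_bay'):
    print(q,[(np.round(d['position'],1).tolist(),round(d['confidence'],2)) for d in look_for(q,'wrist')][:3])
save('','w2.png',a)
E
```

```text
14.6833 [-11.4 -16.5 114.7   1.8  80.9  64.4] [479.82053296 -32.79908331 235.57305817] [-178.72735962   -1.58389301   13.83042369]
box_middle [([480.3, -30.1, 129.2], 0.73)]
rack_box_left [([672.3, -21.4, 46.7], 0.7)]
rack_box_right [([484.1, -33.3, 132.6], 0.68)]
rack_bay [([666.8, -92.4, 16.8], 0.9)]
```

View pics/w2.png

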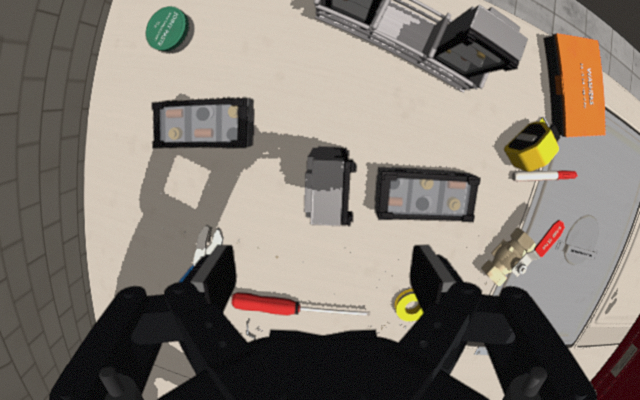

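The middle box stands upright at pixel (327,187), lugs on its right (-y) side. The bottom box, the top box and the rack are undisturbed. Descend part-way and check the orientation.

Call:
move_arm:
  rows: [-1,0,0,-0.015,0,0,0,-1,0,0,-0.035,0,0,0,-1,0,0,-0.055,0,0,0,-1,0,0,-0.07,0,0,0,-1,0,0,-0.08,0,0,0,-1,0,0,-0.085,0,0,0,-1,0,0,-0.085,0,0,0,-1,0,0,-0.085,0,0,0]

```text
clock: 15.6
position: [480.4, -33.3, 149.9]
ee_rot: [-178.5, -1.7, 14.1]
wrist_force: [-0.5, -0.0, 0.8]
grip_width: 85.4
gripper_force: 0.0
```

Run:
```python
from h import *
s=read_state();print(s['clock'],np.round(s['qpos'],1),s['position'],s['ee_rot'])
c=optics.calibration('wrist');a=optics.camera('wrist')
print(look_for('box_middle','wrist')[:2])
o1=rectify('wrist',130,420,540,-100,40,2.8,a)
d=np.load('w2.npz');W={k:d[k] for k in d.files}
# ortho of rack from top camera at z=64 (divider tops) and from w2 at same
import types
def rect2(c,img,z,x0,x1,y0,y1,s):
    xs=np.arange(x1,x0,-1/s);ys=np.arange(y1,y0,-1/s);X,Y=np.meshgrid(xs,ys,indexing='ij')
    uv=wproj(c,np.c_[X.ravel(),Y.ravel(),np.full(X.size,z)]).reshape(*X.shape,2).astype(np.float32)
    return cv2.remap(img,uv[...,0],uv[...,1],cv2.INTER_CUBIC)
o2=rect2(W,W['img'],61,600,740,-180,10,2)
o3=rectify('top',61,600,740,-180,10,2)
print(o1.shape,o2.shape,o3.shape)
pad=lambda o,w:np.pad(o,((0,4),(0,w-o.shape[1]),(0,0)))
L=np.vstack([pad(o2,392),pad(o3,392)]);
Rr=np.pad(o1,((0,L.shape[0]-o1.shape[0]),(0,0),(0,0)))
save('','o1.png',np.hstack([L,Rr]))
```

```text
15.6 [-11.6 -12.8 120.    2.1  71.9  63.6] [480.43859915 -33.31156955 149.88452804] [-178.53368372   -1.65914321   14.08146009]
[{'position': [484.7, -31.9, 132.2], 'confidence': 0.85}]
(336, 392, 3) (280, 380, 3) (280, 380, 3)
```

View pics/o1.png

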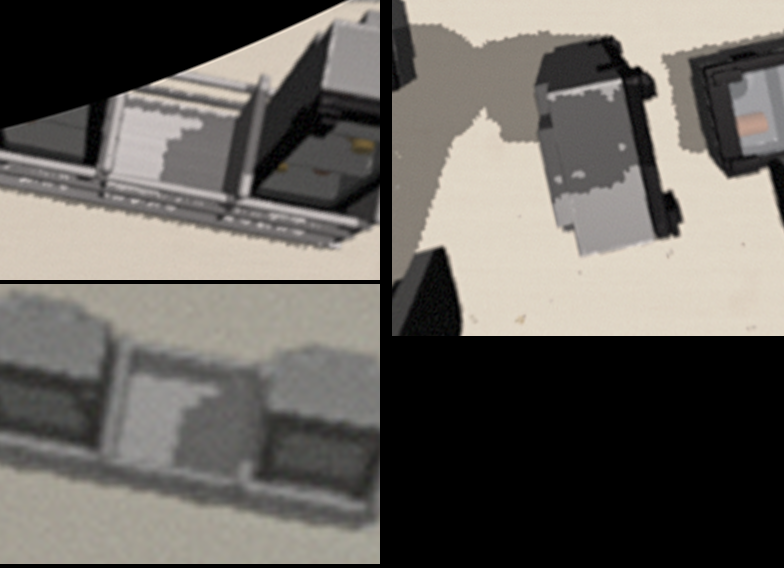

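The orthophotos show the rack dividers (cols ~103–121 and ~245–264) giving a bay centre near (668,-82) and yaw near -11.6°. The upright box has its end face at about (480.5,-34) and yaw 11.7°. The tool has about 2.5° of orientation error from rounding, so I'll correct that next.

```bash
cat >> h.py <<'E'
from scipy.spatial.transform import Rotation as Ro
def fix(psi,roll=180,pitch=0):
    s=read_state();A=Ro.from_euler('xyz',s['ee_rot'],degrees=True);B=Ro.from_euler('xyz',[roll,pitch,psi],degrees=True)
    return (B*A.inv()).as_rotvec().round(4)
E
python3 -c "
from h import *
print(fix(11.6))"
```

```text
[-0.0309  0.0241 -0.0442]
```

Call:
move_arm:
  rows: [-1,0,0,0,-0.0309,0.0241,-0.0442,-1,0,0,0,-0.0309,0.0241,-0.0442,-1,0,-0.001,-0.015,-0.0309,0.0241,-0.0442,-1,0,-0.001,-0.03,-0.0309,0.0241,-0.0442,-1,0,-0.001,-0.043,-0.0309,0.0241,-0.0442,-1,0,-0.001,-0.05,-0.0309,0.0241,-0.0442,-1,0,-0.001,-0.052,-0.0309,0.0241,-0.0442,-1,0,-0.001,-0.052,-0.0309,0.0241,-0.0442]

```text
clock: 16.42
position: [480.0, -33.8, 97.2]
ee_rot: [-179.9, 0.1, 11.6]
wrist_force: [-0.2, -0.2, 0.4]
grip_width: 85.6
gripper_force: 0.0
```

Call:
move_arm:
  rows: [1,0,0,0,0,0,0,1,0,0,0,0,0,0,1,0,0,0,0,0,0,1,0,0,0,0,0,0,1,0,0,0,0,0,0,1,0,0,0,0,0,0,1,0,0,0,0,0,0,1,0,0,0,0,0,0]

```text
clock: 17.08
position: [481.1, -33.9, 98.4]
ee_rot: [-180.0, -0.0, 11.6]
wrist_force: [1.4, 0.7, 6.8]
grip_width: 38.8
gripper_force: 62.3
```

Call:
move_arm:
  rows: [1,0,0,0.01,0,0,0,1,0,0,0.03,0,0,0,1,0,0,0.055,0,0,0.1,1,0,0,0.08,0,0,0.2,1,0,0,0.105,0,0,0.3,1,0,0,0.13,0,0,0.4,1,0,0,0.15,0,0,0.5,1,0,0,0.165,0,0,0.6]

```text
clock: 17.75
position: [479.6, -33.8, 263.6]
ee_rot: [-179.9, 0.1, 46.3]
wrist_force: [-0.6, -0.2, -1.9]
grip_width: 38.2
gripper_force: 61.5
```

Call:
move_arm:
  rows: [1,0.012,-0.004,0,0,0,0.1,1,0.03,-0.01,0,0,0,0.2,1,0.05,-0.016,0,0,0,0.3,1,0.065,-0.021,0,0,0,0.4,1,0.075,-0.024,0,0,0,0.5,1,0.08,-0.026,0,0,0,0.566,1,0.08,-0.026,0,0,0,0.566,1,0.08,-0.026,0,0,0,0.566]

```text
clock: 18.42
position: [559.2, -59.8, 261.0]
ee_rot: [-179.8, 0.1, 78.3]
wrist_force: [0.4, -0.3, -2.9]
grip_width: 38.3
gripper_force: 61.4
```

Run:
```python
from h import *
s=read_state();print(s['clock'],np.round(s['qpos'],1),s['position'],s['ee_rot'],s['grip_width'])
c=optics.calibration('wrist');a=optics.camera('wrist');np.savez('w3.npz',img=a,**c)
print((-np.array(c['R']).T@np.array(c['t'])).round())
def rect2(c,img,z,x0,x1,y0,y1,s):
    xs=np.arange(x1,x0,-1/s);ys=np.arange(y1,y0,-1/s);X,Y=np.meshgrid(xs,ys,indexing='ij')
    uv=wproj(c,np.c_[X.ravel(),Y.ravel(),np.full(X.size,z)]).reshape(*X.shape,2).astype(np.float32)
    return cv2.remap(img,uv[...,0],uv[...,1],cv2.INTER_CUBIC)
o=rect2(c,a,61,610,740,-180,20,2.5)
o2=rect2(c,a,137,620,740,-210,50,2)
print(o.shape,o2.shape)
W=520;pad=lambda o:np.pad(o,((0,4),(0,W-o.shape[1]),(0,0)))
save('','o2.png',np.vstack([pad(o),pad(o2)]))
```

```text
18.4167 [-1.150e+01 -5.300e+00  1.026e+02 -1.000e-01  8.290e+01  2.000e-01] [559.21528479 -59.75038702 260.98227492] [-1.79756821e+02  1.27490950e-01  7.82929274e+01] 38.271021453809674
[575.   9. 420.]
(325, 500, 3) (240, 520, 3)
```

View pics/o2.png

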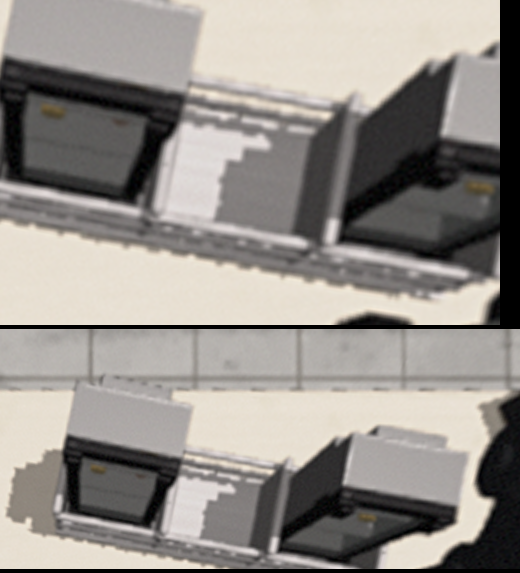

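The orthophotos show the right divider bar from (332,235) to (355,97) and the left one near (160,200). They also show the neighbours' tops, so the rack centre comes out nearer (681,-83). I'll refine it from intensity profiles in the rack frame.

Run:
```python
from h import *
d=np.load('w3.npz');c={k:d[k] for k in d.files};img=cv2.cvtColor(c['img'],cv2.COLOR_RGB2GRAY)
def ortho(yaw,z,xs,ys,O=(681.5,-83.7)):
    a=np.radians(yaw);X,Y=np.meshgrid(xs,ys,indexing='ij')
    P=np.c_[O[0]+np.cos(a)*X.ravel()-np.sin(a)*Y.ravel(),O[1]+np.sin(a)*X.ravel()+np.cos(a)*Y.ravel(),np.full(X.size,z)]
    uv=wproj(c,P).reshape(*X.shape,2).astype(np.float32)
    return cv2.remap(img,uv[...,0],uv[...,1],cv2.INTER_LINEAR).astype(float)
for yaw in (-10.5,-11.5,-12.5):
    p=ortho(yaw,61,np.arange(-22,23,1.),np.arange(-48,-22,1.)).mean(0);print(yaw,'R div y-48..-23',p.round().astype(int).tolist())
for x0,x1 in ((-32,-18),(-18,-5),(-5,10)):
    print('L div',x0,'y22..47',ortho(-11.5,61,np.arange(x0,x1,1.),np.arange(22,48,1.)).mean(0).round().astype(int).tolist())
for y0,y1 in ((-25,-8),(8,25)):
    print('front x-42..-18',ortho(-11.5,46,np.arange(-42,-17,1.),np.arange(y0,y1,1.)).mean(1).round().astype(int).tolist())
    print('back x18..43',ortho(-11.5,46,np.arange(18,44,1.),np.arange(y0,y1,1.)).mean(1).round().astype(int).tolist())
# neighbours top, inner edges at z=137
print('Lbox in-edge y25..55',ortho(-11.5,137,np.arange(-8,12,1.),np.arange(25,56,1.)).mean(0).round().astype(int).tolist())
print('Rbox in-edge y-55..-25',ortho(-11.5,137,np.arange(-8,12,1.),np.arange(-55,-24,1.)).mean(0).round().astype(int).tolist())
```

```text
-10.5 R div y-48..-23 [42, 41, 40, 40, 38, 38, 40, 43, 45, 52, 67, 90, 110, 122, 123, 114, 98, 81, 69, 64, 65, 68, 73, 79, 84, 86]
-11.5 R div y-48..-23 [42, 41, 40, 40, 38, 37, 38, 40, 42, 50, 67, 90, 111, 122, 122, 113, 98, 81, 69, 63, 63, 66, 71, 76, 82, 84]
-12.5 R div y-48..-23 [42, 41, 40, 41, 38, 37, 37, 38, 39, 49, 67, 91, 112, 122, 121, 112, 98, 81, 68, 62, 62, 65, 68, 74, 79, 82]
L div -32 y22..47 [215, 215, 216, 216, 216, 216, 216, 217, 217, 214, 200, 196, 200, 200, 184, 146, 94, 67, 64, 67, 63, 47, 28, 16, 11, 12]
L div -18 y22..47 [218, 218, 218, 218, 218, 218, 218, 219, 219, 212, 196, 188, 197, 202, 184, 146, 97, 51, 19, 11, 8, 7, 8, 12, 28, 50]
L div -5 y22..47 [194, 191, 188, 186, 185, 185, 187, 188, 187, 181, 166, 138, 107, 73, 49, 37, 33, 31, 30, 30, 30, 29, 28, 27, 36, 49]
front x-42..-18 [120, 121, 112, 100, 100, 110, 119, 120, 130, 157, 187, 203, 191, 157, 125, 115, 115, 117, 118, 118, 118, 118, 117, 117, 118]
back x18..43 [114, 114, 133, 162, 194, 211, 201, 168, 156, 177, 201, 207, 207, 216, 223, 225, 225, 225, 225, 224, 224, 224, 224, 225, 225, 225]
front x-42..-18 [124, 126, 121, 113, 111, 119, 126, 129, 138, 167, 190, 199, 193, 191, 198, 205, 207, 206, 205, 205, 207, 207, 206, 205, 205]
back x18..43 [106, 120, 148, 184, 208, 209, 185, 160, 164, 186, 202, 207, 212, 219, 224, 225, 225, 225, 224, 224, 224, 223, 223, 223, 223, 224]
Lbox in-edge y25..55 [223, 222, 222, 222, 222, 222, 222, 222, 223, 223, 223, 223, 224, 223, 221, 207, 186, 173, 170, 170, 169, 170, 170, 170, 170, 170, 170, 170, 169, 170, 170]
Rbox in-edge y-55..-25 [168, 168, 169, 169, 168, 169, 169, 169, 169, 169, 169, 169, 175, 184, 162, 106, 57, 44, 49, 55, 62, 68, 63, 59, 66, 79, 92, 103, 113, 124, 137]
```

Call:
move_arm:
  rows: [1,0.01,-0.002,0,0,0,0.002,1,0.035,-0.007,0,0,0,0.002,1,0.065,-0.0125,0,0,0,0.002,1,0.09,-0.017,0,0,0,0.002,1,0.107,-0.0205,0,0,0,0.002,1,0.116,-0.0225,0,0,0,0.002,1,0.1183,-0.0227,0,0,0,0.002,1,0.1183,-0.0227,0,0,0,0.002]

```text
clock: 19.13
position: [678.3, -82.4, 261.9]
ee_rot: [-179.9, 0.1, 78.5]
wrist_force: [-0.4, -0.8, -2.5]
grip_width: 38.2
gripper_force: 61.7
```

Call:
move_arm:
  rows: [1,0,0,-0.01,0,0,0,1,0,0,-0.028,0,0,0,1,0,0,-0.048,0,0,0,1,0,0,-0.068,0,0,0,1,0,0,-0.083,0,0,0,1,0,0,-0.092,0,0,0,1,0,0,-0.095,0,0,0,1,0,0,-0.095,0,0,0]

```text
clock: 19.8
position: [677.8, -82.4, 166.5]
ee_rot: [-179.9, 0.1, 78.5]
wrist_force: [-0.1, 0.2, -2.5]
grip_width: 38.3
gripper_force: 61.6
```

Run:
```python
from h import *
s=read_state();print(s['clock'],s['position'],s['ee_rot'],s['wrist_force'])
a=optics.camera('scene');np.save('sc.npy',a);t=optics.camera('top');np.save('tp.npy',t)
b=cv2.resize(a[120:240,300:440],(560,480),interpolation=cv2.INTER_CUBIC)
save('','sc2.png',b)
```

```text
19.8 [677.78216826 -82.38764717 166.51641252] [-1.79868890e+02  1.21267025e-01  7.85166042e+01] [-0.06970072  0.22790168 -2.51677366]
```

View pics/sc2.png

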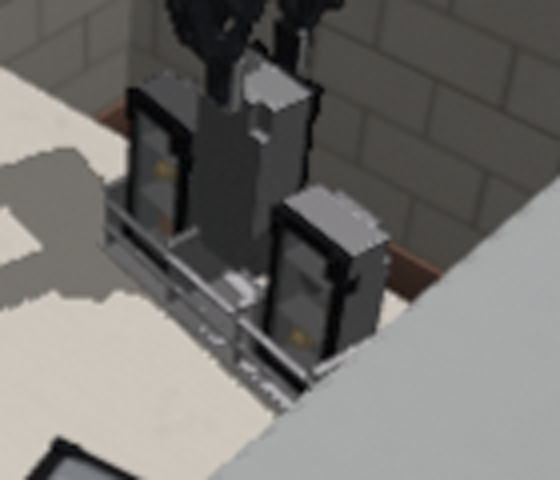

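The middle box hangs upright between its neighbours, with its lower end above the rails near (240,270) in the crop. Lower it, checking the force.

Call:
move_arm:
  rows: [1,0,0,-0.003,0,0,0,1,0,0,-0.005,0,0,0,1,0,0,-0.007,0,0,0,1,0,0,-0.009,0,0,0,1,0,0,-0.011,0,0,0,1,0,0,-0.013,0,0,0,1,0,0,-0.014,0,0,0,1,0,0,-0.014,0,0,0]

```text
clock: 20.57
position: [678.1, -82.5, 152.7]
ee_rot: [-179.9, 0.1, 78.5]
wrist_force: [-0.5, 0.4, -4.2]
grip_width: 38.6
gripper_force: 61.7
```

Call:
move_arm:
  rows: [1,0,0,-0.002,0,0,0,1,0,0,-0.004,0,0,0,1,0,0,-0.006,0,0,0,1,0,0,-0.008,0,0,0,1,0,0,-0.01,0,0,0,1,0,0,-0.012,0,0,0,1,0,0,-0.014,0,0,0,1,0,0,-0.015,0,0,0]

```text
clock: 21.23
position: [678.2, -82.5, 137.9]
ee_rot: [-179.9, 0.1, 78.5]
wrist_force: [0.6, 0.1, -2.9]
grip_width: 38.7
gripper_force: 61.7
```

Call:
move_arm:
  rows: [1,0,0,-0.004,0,0,0,1,0,0,-0.009,0,0,0,1,0,0,-0.014,0,0,0,1,0,0,-0.019,0,0,0,1,0,0,-0.024,0,0,0,1,0,0,-0.028,0,0,0,1,0,0,-0.03,0,0,0,1,0,0,-0.031,0,0,0]

```text
clock: 21.9
position: [678.1, -82.5, 106.6]
ee_rot: [-179.9, 0.1, 78.5]
wrist_force: [-0.2, 0.4, -2.6]
grip_width: 38.2
gripper_force: 61.7
```

Call:
move_arm:
  rows: [1,0,0,-0.001,0,0,0,1,0,0,-0.001,0,0,0,1,0,0,-0.002,0,0,0,1,0,0,-0.002,0,0,0,1,0,0,-0.003,0,0,0,1,0,0,-0.003,0,0,0,1,0,0,-0.003,0,0,0,1,0,0,-0.003,0,0,0]

```text
clock: 22.57
position: [678.7, -82.7, 105.4]
ee_rot: [-180.0, 0.1, 78.5]
wrist_force: [-2.0, -0.9, 4.1]
grip_width: 38.4
gripper_force: 62.5
```

Call:
move_arm:
  rows: [-1,0,0,0,0,0,0,-1,0,0,0,0,0,0,-1,0,0,0,0,0,0,-1,0,0,0,0,0,0,-1,0,0,0.01,0,0,0,-1,0,0,0.035,0,0,0,-1,0,0,0.07,0,0,0,-1,0,0,0.105,0,0,0]

```text
clock: 23.23
position: [677.6, -82.4, 209.7]
ee_rot: [-179.8, 0.1, 78.5]
wrist_force: [0.6, -0.7, 1.0]
grip_width: 85.4
gripper_force: 0.0
```

Call:
move_arm:
  rows: [-1,-0.01,-0.004,0.01,0,0,0.04,-1,-0.045,-0.018,0.01,0,0,0.1,-1,-0.08,-0.032,0.01,0,0,0.16,-1,-0.115,-0.045,0.01,0,0,0.23,-1,-0.15,-0.059,0,0,0,0.3,-1,-0.18,-0.071,-0.02,0,0,0.37,-1,-0.195,-0.076,-0.05,0,0,0.4,-1,-0.1973,-0.0768,-0.08,0,0,0.4025]

```text
clock: 23.9
position: [479.8, -160.6, 130.5]
ee_rot: [179.9, 0.3, 101.5]
wrist_force: [1.0, 0.2, -1.4]
grip_width: 85.4
gripper_force: 0.0
```

Call:
move_arm:
  rows: [-1,0,0,-0.01,0,0,0,-1,0,0,-0.01,0,0,0,-1,0,0,-0.01,0,0,0,-1,0,0,-0.01,0,0,0,-1,0,0,-0.01,0,0,0,-1,0,0,-0.01,0,0,0,-1,0,0,-0.01,0,0,0,-1,0,0,-0.01,0,0,0]

```text
clock: 24.57
position: [481.7, -159.4, 120.0]
ee_rot: [-180.0, 0.2, 101.6]
wrist_force: [0.6, 0.4, 0.1]
grip_width: 85.4
gripper_force: 0.0
```

Run:
```python
from h import *
s=read_state();print(s['clock'],s['position'],s['ee_rot'],fix(101.57))
def rect(n,q,z,img=None):
    c=optics.calibration(n);a=optics.camera(n)
    for d in cut_out(q,n)[:3]:
        m=d['region'].astype(np.uint8);cc=max(cv2.findContours(m,0,1)[0],key=cv2.contourArea).reshape(-1,2)
        P=wplane(c,cc,z) if n=='wrist' else onplane(n,cc,z)
        r=cv2.minAreaRect(P[:,:2].astype(np.float32));print(n,q,round(d['confidence'],2),np.round(r[0],1),np.round(r[1],1),round(r[2],1))
rect('wrist','box_top',40);rect('top','box_bottom',40)
for q in ('box_middle','rack_box_left','rack_box_right'):
    print(q,[(np.round(d['position'],1).tolist(),round(d['confidence'],2)) for d in look_for(q,'top')][:4])
# compare scene before/after around the rack
b=optics.camera('scene');a=np.load('sc.npy');
for q in ('rack_box_left','rack_box_right','box_middle'):
    print('scene',q,[(np.round(d['position'],1).tolist(),round(d['confidence'],2)) for d in look_for(q,'scene')][:4])
np.save('sc_b.npy',b)
```

```text
24.5667 [ 481.65692475 -159.40554     120.03592334] [-1.79999374e+02  1.59405966e-01  1.01596715e+02] [ 0.0027  0.0005 -0.0005]
wrist box_top 0.98 [ 483.6 -163.8] [ 60.4 131.1] 11.4
top box_bottom 0.74 [502.4 134. ] [ 63.5 132.1] 10.9
box_middle [([672.9, -84.7, 133.5], 0.74)]
rack_box_left [([681.4, -16.4, 134.0], 0.78), ([464.1, -126.1, 40.2], 0.39)]
rack_box_right [([655.6, -153.0, 135.4], 0.67)]
scene rack_box_left []
scene rack_box_right [([650.2, -160.2, 101.2], 0.59)]
scene box_middle []
```

The top box is at (483.6,-163.8), where I left it. The bottom box hasn't moved: the top camera gives (502.4,134.0) against (502.5,134.2) before. Regrip the top box.

Call:
move_arm:
  rows: [-1,0,0,-0.02,0.0027,0,0,-1,0,0,-0.045,0.0027,0,0,-1,0,0,-0.07,0.0027,0,0,-1,0,0,-0.09,0.0027,0,0,-1,0,0,-0.1,0.0027,0,0,-1,0,0,-0.105,0.0027,0,0,-1,0,0,-0.105,0.0027,0,0,1,0,0,-0.105,0.0027,0,0]

```text
clock: 25.78
position: [481.9, -159.7, 15.3]
ee_rot: [180.0, 0.0, 101.6]
wrist_force: [-0.1, 0.5, -0.4]
grip_width: 75.6
gripper_force: 0.0
```

Call:
move_arm:
  rows: [1,0,0,0,0,0,0,1,0,0,0,0,0,0,1,0,0,0,0,0,0,1,0,0,0,0,0,0,1,0,0,0,0,0,0,1,0,0,0,0,0,0,1,0,0,0,0,0,0,1,0,0,0,0,0,0]

```text
clock: 26.45
position: [482.7, -160.0, 16.9]
ee_rot: [179.9, 0.1, 101.6]
wrist_force: [-2.0, 1.0, 6.4]
grip_width: 56.3
gripper_force: 62.2
```

Run:
```python
from h import *
s=read_state();print(s['clock'],s['position'],s['ee_rot'])
```

```text
26.45 [ 482.66802155 -160.00856211   16.91961794] [1.79866433e+02 8.41181242e-02 1.01584294e+02]
```

Call:
move_arm:
  rows: [1,0,0,0.01,0,0,0,1,0,0,0.035,0,0,0,1,0,0,0.065,0,0,0,1,0,0,0.095,0,0,0,1,0.001,0.015,0.12,0,0,0,1,0.004,0.045,0.136,0,0,0,1,0.007,0.08,0.136,0,0,0,1,0.01,0.11,0.136,0,0,0]

```text
clock: 27.12
position: [491.9, -48.2, 153.1]
ee_rot: [179.8, 0.0, 101.5]
wrist_force: [0.5, -0.7, -3.9]
grip_width: 55.4
gripper_force: 64.4
```

Call:
move_arm:
  rows: [1,0.003,0.03,0,0,0,0,1,0.006,0.06,0,0,0,0,1,0.008,0.078,0,0,0,0,1,0.01,0.085,0,0,0,0,1,0.01,0.085,0,0,0,0,1,0.01,0.085,0,0,0,0,1,0.01,0.085,0,0,0,0,1,0.01,0.085,0,0,0,0]

```text
clock: 27.78
position: [501.0, 34.6, 150.3]
ee_rot: [-180.0, -0.0, 101.5]
wrist_force: [-0.2, 0.5, -3.4]
grip_width: 56.0
gripper_force: 64.4
```

Run:
```python
from h import *
s=read_state();print(s['clock'],s['position'],s['ee_rot'],s['wrist_force'],s['grip_width'])
c=optics.calibration('wrist');a=optics.camera('wrist')
for q in ('box_bottom','box_top'):
  for d in cut_out(q,'wrist')[:3]:
    m=d['region'].astype(np.uint8);cc=max(cv2.findContours(m,0,1)[0],key=cv2.contourArea).reshape(-1,2)
    for z in (40,45):
        P=wplane(c,cc,z);r=cv2.minAreaRect(P[:,:2].astype(np.float32));print(q,z,round(d['confidence'],2),np.round(r[0],1),np.round(r[1],1),round(r[2],1),cc.min(0),cc.max(0))
```

```text
27.7833 [500.99677009  34.58274838 150.29656585] [-1.79961426e+02 -1.58043164e-02  1.01489752e+02] [-0.24185732  0.51027807 -3.36254864] 55.95735460354773
box_bottom 40 0.68 [502.  145.6] [ 61.8 111.9] 11.6 [313   4] [384 129]
box_bottom 45 0.68 [501.8 144.8] [ 60.6 109.8] 11.6 [313   4] [384 129]
box_top 40 0.73 [513.4 -22.3] [120.6 224.4] 11.7 [255 127] [390 334]
box_top 45 0.73 [512.9 -20. ] [118.4 220.3] 11.7 [255 127] [390 334]
```

Call:
move_arm:
  rows: [1,0,0.02,0,0,0,0.001,1,0.001,0.045,0,0,0,0.001,1,0.001,0.07,0,0,0,0.001,1,0.0015,0.09,0,0,0,0.001,1,0.0015,0.101,0,0,0,0.001,1,0.0015,0.1046,-0.008,0,0,0.001,1,0.0015,0.1046,-0.025,0,0,0.001,1,0.0015,0.1046,-0.045,0,0,0.001]

```text
clock: 28.6
position: [503.8, 139.9, 105.8]
ee_rot: [179.8, 0.0, 101.6]
wrist_force: [0.6, -0.8, -3.1]
grip_width: 55.7
gripper_force: 64.5
```

Call:
move_arm:
  rows: [1,0,0,-0.012,0,0,0,1,0,0,-0.022,0,0,0,1,0,0,-0.03,0,0,0,1,0,0,-0.036,0,0,0,1,0,0,-0.038,0,0,0,1,0,0,-0.038,0,0,0,1,0,0,-0.038,0,0,0,1,0,0,-0.038,0,0,0]

```text
clock: 29.27
position: [503.4, 140.4, 68.3]
ee_rot: [179.9, -0.0, 101.6]
wrist_force: [0.2, 0.9, -3.3]
grip_width: 55.9
gripper_force: 64.5
```

Run:
```python
from h import *
for i in range(3):
    s=read_state();print(s['clock'],s['position'],s['ee_rot'],s['wrist_force']);optics.camera('top')
```

```text
29.2667 [503.36179614 140.38680731  68.26756686] [ 1.79922124e+02 -2.72745177e-02  1.01637912e+02] [ 0.22410337  0.8959211  -3.28835224]
29.3167 [503.32008775 140.39635502  68.26206365] [ 1.79921283e+02 -2.73678350e-02  1.01638027e+02] [ 0.02000732  0.27341857 -3.74255762]
29.3667 [503.24143814 140.41880305  68.19469557] [ 1.79931227e+02 -2.85190461e-02  1.01644024e+02] [-0.32693106  0.16147274 -3.11426454]
```

Call:
move_arm:
  rows: [1,-0.0006,0,0,0,0,0,1,-0.0006,0,-0.002,0,0,0,1,-0.0006,0,-0.004,0,0,0,1,-0.0006,0,-0.006,0,0,0,1,-0.0006,0,-0.007,0,0,0,1,-0.0006,0,-0.008,0,0,0,1,-0.0006,0,-0.009,0,0,0,1,-0.0006,0,-0.009,0,0,0]

```text
clock: 30.08
position: [501.8, 140.2, 58.0]
ee_rot: [-179.9, -0.0, 101.6]
wrist_force: [-0.4, -1.0, -3.0]
grip_width: 55.7
gripper_force: 64.5
```

Call:
move_arm:
  rows: [1,0,0,-0.0005,0,0,0,1,0,0,-0.001,0,0,0,1,0,0,-0.0015,0,0,0,1,0,0,-0.002,0,0,0,1,0,0,-0.0025,0,0,0,1,0,0,-0.003,0,0,0,1,0,0,-0.003,0,0,0,1,0,0,-0.003,0,0,0]

```text
clock: 30.75
position: [502.4, 140.4, 57.1]
ee_rot: [-180.0, -0.0, 101.6]
wrist_force: [-4.9, -0.7, 7.6]
grip_width: 55.9
gripper_force: 67.9
```

Call:
move_arm:
  rows: [-1,0,0,0,0,0,0,-1,0,0,0,0,0,0,-1,0,0,0,0,0,0,-1,0,0,0,0,0,0,-1,0,0,0.01,0,0,0,-1,0,0,0.035,0,0,0,-1,0,0,0.07,0,0,0,-1,0,0,0.1,0,0,0]

```text
clock: 31.42
position: [501.8, 140.2, 157.1]
ee_rot: [-180.0, -0.0, 101.6]
wrist_force: [1.0, 0.0, 0.4]
grip_width: 85.7
gripper_force: 0.0
```

Call:
move_arm:
  rows: [-1,0,0,0.03,0,0,0,-1,-0.02,0.02,0.05,0,0,0,-1,-0.045,0.05,0.05,0,0,0,-1,-0.07,0.08,0.05,0,0,0,-1,-0.09,0.11,0.05,0,0,0,-1,-0.1,0.14,0.05,0,0,0,-1,-0.1,0.15,0.05,0,0,0,-1,-0.1,0.15,0.05,0,0,0]

```text
clock: 32.08
position: [401.6, 292.1, 206.1]
ee_rot: [180.0, -0.1, 101.8]
wrist_force: [0.5, -0.8, -0.2]
grip_width: 85.6
gripper_force: 0.0
```

Run:
```python
from h import *
s=read_state();print(s['clock'],s['position'],s['grip_width'],s['wrist_force'])
t=optics.camera('top');np.save('tp2.npy',t)
for q,z in (('box_top',80),('box_middle',137),('rack_box_left',137),('rack_box_right',137)):
    print(q,[(np.round(d['position'],1).tolist(),round(d['confidence'],2)) for d in look_for(q,'top')][:3])
    for d in cut_out(q,'top')[:1]:
        cc=max(cv2.findContours(d['region'].astype(np.uint8),0,1)[0],key=cv2.contourArea).reshape(-1,2)
        r=cv2.minAreaRect(onplane('top',cc,z)[:,:2].astype(np.float32));print(np.round(r[0],1),np.round(r[1],1),round(r[2],1))
optics.camera('scene')
for q in ('box_top','box_bottom','box_middle','rack_box_left','rack_box_right'):
    print('scene',q,[(np.round(d['position'],1).tolist(),round(d['confidence'],2)) for d in look_for(q,'scene')][:3])
```

```text
32.0833 [401.60095981 292.05063161 206.12802516] 85.60078177258517 [ 0.45826438 -0.75131866 -0.24375112]
box_top [([502.1, 133.9, 79.1], 0.63)]
[502.3 132.9] [ 64.7 135.2] 11.6
box_middle [([670.8, -85.9, 135.6], 0.74), ([653.1, -86.0, 29.2], 0.33), ([653.3, -154.3, 130.5], 0.29)]
[667.3 -83.4] [61.4 64.1] 80.5
rack_box_left [([681.4, -17.4, 136.0], 0.64)]
[680.  -14.8] [67.9 66.8] 78.6
rack_box_right [([655.8, -148.1, 134.9], 0.84)]
[ 655.1 -150.6] [58.  64.9] 79.7
scene box_top [([492.2, 124.7, 78.6], 0.94)]
scene box_bottom [([477.0, 99.4, 20.2], 0.8)]
scene box_middle [([662.9, -89.0, 111.3], 0.96), ([654.4, -82.5, 26.7], 0.46)]
scene rack_box_left [([678.8, -14.3, 111.3], 0.57)]
scene rack_box_right [([649.3, -157.5, 100.0], 0.56)]
```

```bash
python3 -c "
from h import *
print(job.job_done())"
```

```text
the job is handed in; nothing more can be done
None
```

I handed the job in at about 32 s. The middle box stands on end in the rack's middle bay, and the top box is back flat on the bottom one with its lugs engaged. The camera checks showed the neighbouring rack boxes and the bottom box where they were.

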